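Tip a sample of acorns through the funnel into the specimen jar

ROBOT

A 6-joint arm with a two-finger parallel gripper is mounted at the origin on the work surface. World frame = base frame: x ahead of the robot, y to its left, z up, the work surface at z = 0. Lengths are in m, angles in rad, forces in N, time in s.
With the tool pointing down it reaches from about 0.25 to 0.725 m from the base axis. Payload 4 kg.
Tool frame: the origin (TCP) lies midway between the tips of the shut fingers; the grasp point (between the pads) lies 19 mm behind it; y points along the fingers, x is the direction in which the jaws open and shut, and the axes are right-handed (so a half turn about y gives the same grasp; the last joint's range is limited). The gripper opens to 85 mm and grips with 20 to 120 N. Pads are 22 mm wide; open, the fingers measure 114 mm over their backs; the gripper's body (76 mm by 85 mm) begins 54 mm behind the grasp point. The pads swing forward as they close: fully open they stand 13 mm farther back than shut.
Start: joints at [-1.248, 0.241, 0.005, 1.335, 0, 1.571], TCP at [0.159, -0.474, 0.231] pointing down, gripper open.
Joint ranges: [-2.72, 2.72], [-1.05, 1.87], [-1.09, 1.28], [-1.99, 2.15], [-1.42, 1.44], [-3.14, 3.14]. Speed limits (rad/s): [2.79, 2.79, 3.14, 3.14, 3.14, 3.14].

INTERFACE

Orientations are given as a unit quaternion [w, x, y, z].
In Python, from rig import * gives the robot as it stands.
- The arm moves only by the shell command python3 -m handwheel 'ROWS' [OPENING]. ROWS is JSON, a list of rows, each an object with "slide": the shift along the tool's x, y, z in units of 0.1 m (1.0 is 0.1 m), a list of three; "roll": the turn about the tool's y in units of pi rad (1.0 is pi rad). In form: [{"slide": [tx, ty, tz], "roll": roll}, ...]. A call has exactly 8 rows; each row is the pose to reach, as a shift and turn from the pose commanded when the call began, along the tool's axes at that moment, turning the shorter way round; what a row does not reach only later rows make up. A row lasts 1/8 s, in which the tool goes at most 62.5 mm and 10.7 degrees, less where a joint would pass 70% of its speed; a pose out of reach is approached as far as the arm can. A call with a number of a shift or a turn outside -1 to 1 is refused whole. A call with a gripper value outside its range is refused whole. OPENING is the finger opening in mm, from 0 to 85.4, set as the call begins (- or left out, the last holds). The fingers move at their own pace and stop on an object; the grip force is fixed at half the most. Time passes only in rows, so rows that repeat a pose let the fingers close, or fill a call up. It gives the time, the measured TCP pose, the force and the opening at its end, in the units of the state.
- get_state(): the state, without advancing time (a new reading comes with each control period).
- capture(name): name is "side" or "top" or "wrist"; returns (picture, depth): 400x640x3 uint8, blue, green, red; 400x640 float32, m along the optical axis (not along the pixel's ray), 0 where there is no reading.
- camera_params(name): a dict with "K" (3x3 intrinsics, pixels), "rvec" (rotation vector, rad) and "tvec" (3), from world to camera coordinates, as OpenCV has them. Camera axes: x right, y down, z forward; pixel columns grow to the right and rows downward; lengths in m; the calibration is good to about 2 mm. A picture is of the moment at which its call begins: read the wrist's pose just before it. camera_params takes no time and is no camera call; for the wrist camera it gives the pose at the moment of the call.
- finish_job(): hands the job in, once; it reports no verdict.
The state is a dict: "time_s": time; "q": joint angles; "joint_velocities": joint speeds; "joint_efforts": joint torques, N m; "eef_pos": TCP position; "tool_rot": TCP orientation; "force": force on the tool from outside, world axes, zero at the start; "ft_torque": the same for the moment, N m; "grip_width": finger opening in m.
Only numpy, scipy, OpenCV 4.12 (cv2) and the standard library are available. Lean on these libraries where they do the work, as an engineer would, in place of code of your own. Each camera call takes 0.05 s, during which the arm holds its last target. There are 200 camera calls.

TASK

Slide the funnel jar on its carrier under the lip of the tipping tray, then press the tray's lever down so that all six acorns run through the funnel into the jar. Let the tray come back level and leave the jar standing upright under its lip, without disturbing the other things on the bench.

Things in the scene. Friction and masses are not known exactly. Their poses are not given: they have to be found in the camera images.
- funnel_mouth (a point): centre of the white funnel's open mouth (124 mm wide outside, 116 inside, 158 mm above the table). The funnel is fixed on a narrow glass jar (62 mm outside, 54 inside); both are one piece with a loose grey carrier board that slides on the bench, 90 mm (x) by 200 mm (y) by 12 mm, 45 mm of it on the +y side of the jar axis; about 0.7 kg in all. Axes: the carrier's, z up
- carrier_grip (a point): where to grip the carrier's upright handle: a grey slab 18 mm thick (carrier's x) by 36 mm wide (carrier's y), its top 142 mm above the table; this point is on its centre line, 110 mm above the table and 130 mm from the funnel's axis, on the carrier's -y side. Axes: the carrier's
- jar_floor (a point): centre of the inside floor of the jar, 17 mm above the table, on the funnel's axis; the jar's inside is 93 mm high from here up to where the funnel begins. Axes: the carrier's
- pour_point (a point): where the centre of the funnel's mouth belongs for pouring: 55 mm in front of the tray's hinge, 160 mm above the table, fixed to the tipper stand. Axes: the stand's; +y points from here to the hinge and the tray, x is parallel to the hinge. The carrier comes in along +y, its handle pointing away from the tray (carrier's axes parallel to the stand's)
- tipper: the white tipper stand, bolted down; origin on the table right under the middle of the tray's hinge, +y towards the tray, x along the hinge. Hinge axis 195 mm above the table. Two cheeks, 8 mm thick, 210 mm high, stand at x = -60 and +60 mm, from y = -8 mm on; its base plate (12 mm high) begins at y = 20 mm
- tray_lip (a point): middle of the open lip of the aluminium tray, on its floor: 20 mm in front of the hinge axis and 205 mm above the table at rest. The tray is 100 mm wide and 153 mm long with 32 mm walls and narrows to a 62 mm wide opening here. Axes: the tray's
- lever_pad (a point): centre of the top face of the round black pad (38 mm across) on the tray's lever. The lever is on the robot's side of the stand, at its x = -105 mm, 105 mm long from the hinge axis, pointing away from the tray (-y) and rising at 0.47 rad at rest. Pad top at rest: 94 mm in front of and 57 mm above the hinge axis; pushed down it swings about that axis to about 152 mm above the table. Axes: the tray's
- tray (a joint): tilt of the tray about its hinge, rad: 0 level (rest), 0.95 fully tipped at its stop, lever down and the tray's far end up. It takes about 1 to 3 N on the pad, and falls back to level by its own weight when let go
- acorn0: one of the six acorns, 32 mm long and 22 mm thick, 12 g, lying in the tray at the start; origin at its centre, x along its length
- acorn1: one of the six acorns, 32 mm long and 22 mm thick, 12 g, lying in the tray at the start; origin at its centre, x along its length
- acorn2: one of the six acorns, 32 mm long and 22 mm thick, 12 g, lying in the tray at the start; origin at its centre, x along its length
- acorn3: one of the six acorns, 32 mm long and 22 mm thick, 12 g, lying in the tray at the start; origin at its centre, x along its length
- acorn4: one of the six acorns, 32 mm long and 22 mm thick, 12 g, lying in the tray at the start; origin at its centre, x along its length
- acorn5: one of the six acorns, 32 mm long and 22 mm thick, 12 g, lying in the tray at the start; origin at its centre, x along its length
- dish: bystander: shallow glass dish, 90 mm wide, 18 mm high; origin at the centre of its underside
- closed_jar: bystander: closed glass jar with a black lid, 60 mm wide, 85 mm high; origin at the centre of its underside
- magnifier: bystander: magnifying glass lying flat, 68 mm ring 8 mm high with an 80 mm handle on its -x side; origin under the centre of the ring

How it is judged:
By the outcome, as a careful person would: the job done as asked, in the order asked, and still so for the second after the job is handed in, with the robot touching nothing.
It also fails if it takes over 59 s, if anything falls off the work surface, if the arm or the gripper's body presses on something with over 40 N, if the wrist force passes 120 N, or if a joint passes its speed limit or range.

## Working session

There is one attempt and no reset: what is moved stays moved. The work goes in short steps, Python scripts to look and compute and a shell command to move; the robot and the scene stay as the last step left them, time stands still between calls to the robot, and variables do not carry over. Pictures are saved under pics/ and viewed, about 8 in all and at most 12, crops included, and the job is handed in when it is done.

```bash
mkdir -p pics; ls; python3 - <<'E'
from rig import *
import cv2,numpy as np
s=get_state();print(s['time_s'],s['eef_pos'],s['tool_rot'],s['grip_width'])
for n in('side','top'):
    p,d=capture(n);cv2.imwrite(f'pics/{n}0.png',p);np.save(f'pics/{n}0.npy',d)
    c=camera_params(n);print(n,c)
E
```

```text
pics
0.0 [ 0.15838706 -0.47357361  0.23041386] [ 0.57427003 -0.57342129  0.41376849 -0.41255011] 0.08534151526995061
side {'K': array([[380.64655775,   0.        , 319.42406849],
       [  0.        , 380.64655775, 198.1832813 ],
       [  0.        ,   0.        ,   1.        ]]), 'rvec': array([ 0.66300701, -2.66966604,  1.12803667]), 'tvec': array([0.51485123, 0.31719866, 0.88387453])}
top {'K': array([[381.60507055,   0.        , 315.90674006],
       [  0.        , 381.60507055, 200.5856642 ],
       [  0.        ,   0.        ,   1.        ]]), 'rvec': array([ 2.15333791, -2.20638677,  0.03846225]), 'tvec': array([0.04710966, 0.58152054, 1.20850645])}
```

View pics/side0.png

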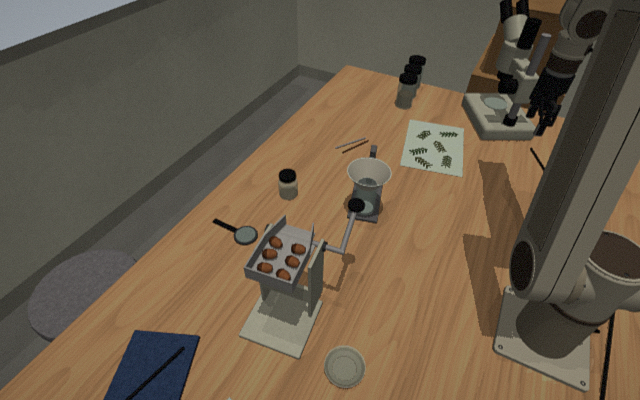

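View pics/top0.png

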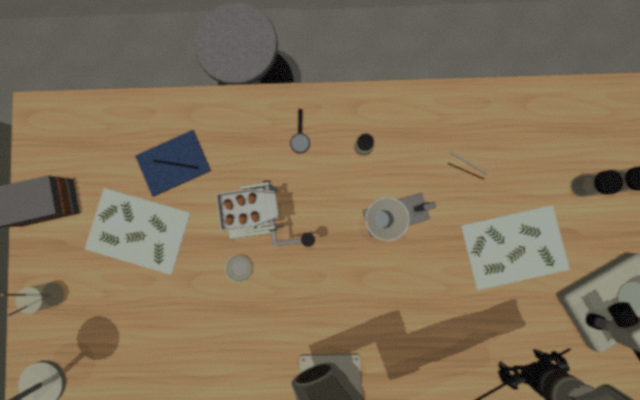

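The side view shows the tray with six acorns near (280,258), the lever pad at (357,206), the funnel at (369,172) and its handle at (374,152). The top view has the funnel at (388,218), the handle at (425,206), the pad at (308,240), the tray around (247,208), the dish at (239,267), the closed jar at (365,143) and the magnifier at (300,143).

```bash
cat > h.py <<'E'
from rig import *
import cv2,numpy as np
from scipy.optimize import least_squares
def cloud(n,d,c=None):
    c=c or camera_params(n);K=c['K'];R=cv2.Rodrigues(c['rvec'])[0];t=c['tvec'].ravel()
    v,u=np.mgrid[:d.shape[0],:d.shape[1]]
    P=np.stack([(u-K[0,2])/K[0,0]*d,(v-K[1,2])/K[1,1]*d,d],-1)
    W=(P-t)@R; W[d==0]=np.nan
    return W
def ray(n,u,v,z):
    c=camera_params(n);K=c['K'];R=cv2.Rodrigues(c['rvec'])[0];t=c['tvec'].ravel()
    o=-R.T@t; r=R.T@np.array([(u-K[0,2])/K[0,0],(v-K[1,2])/K[1,1],1]); return o+r*(z-o[2])/r[2]
E
python3 - <<'E'
from h import *
np.set_printoptions(precision=4,suppress=True)
for n in('top','side'):
    d=np.load(f'pics/{n}0.npy');W=cloud(n,d);p=cv2.imread(f'pics/{n}0.png')
    X,Y,Z=W[...,0],W[...,1],W[...,2]
    def sel(u0,u1,v0,v1,z0,z1):
        m=np.zeros(d.shape,bool);m[v0:v1,u0:u1]=1;m&=(Z>z0)&(Z<z1);return W[m]
    if n=='top': bx=dict(fun=(355,415,190,250),han=(414,440,195,220),pad=(298,318,230,250),tray=(212,285,175,240),table=(330,350,270,290),dish=(224,255,252,284))
    else: bx=dict(fun=(343,395,155,195),han=(366,382,142,165),pad=(345,368,196,216),tray=(240,320,215,295),table=(400,440,250,290),dish=(322,368,344,390))
    print(n)
    t=sel(*bx['table'],-1,1);print('table z',np.nanmean(t,0))
    f=sel(*bx['fun'],.148,.17)
    r=least_squares(lambda q:np.hypot(f[:,0]-q[0],f[:,1]-q[1])-q[2],[*f[:,:2].mean(0),.06],loss='soft_l1',f_scale=.002).x
    print('rim',len(f),r,np.percentile(f[:,2],[50,95]))
    h=sel(*bx['han'],.12,.16);print('handle',len(h),h.mean(0),h.min(0),h.max(0))
    q=sel(*bx['pad'],.235,.27);print('pad',len(q),q.mean(0),q.min(0),q.max(0))
    w=sel(*bx['tray'],.222,.25);rc=cv2.minAreaRect(w[:,:2].astype(np.float32));print('traywalls',len(w),w.mean(0),rc,cv2.boxPoints(rc).tolist())
    g=sel(*bx['dish'],.006,.05);print('dish',len(g),g.mean(0) if len(g) else '')
E
```

```text
top
table z [ 0.3276 -0.0365  0.0002]
rim 448 [ 0.5187 -0.1682  0.0566] [0.1553 0.1604]
handle 90 [ 0.5522 -0.2914  0.1401] [ 0.5402 -0.3137  0.122 ] [ 0.5631 -0.2748  0.1461]
pad 175 [0.4693 0.0532 0.2513] [0.4516 0.0348 0.2357] [0.4878 0.0773 0.2566]
traywalls 616 [0.5537 0.2344 0.2287] ((0.5554208159446716, 0.213905930519104), (0.10023443400859833, 0.15446312725543976), 6.901553630828857) [[0.4963862895965576, 0.2845556139945984], [0.5149471759796143, 0.13121169805526733], [0.6144553422927856, 0.14325624704360962], [0.595894455909729, 0.2966001629829407]]
dish 461 [0.3711 0.2903 0.0124]
side
table z [ 0.3044 -0.0442  0.0001]
rim 355 [ 0.5185 -0.1696  0.0574] [0.1552 0.1594]
handle 171 [ 0.5377 -0.252   0.1454] [ 0.5027 -0.3156  0.1203] [ 0.5652 -0.2114  0.1599]
pad 224 [0.4683 0.0545 0.2495] [0.451  0.0323 0.2352] [0.4869 0.0724 0.2536]
traywalls 1171 [0.5549 0.2375 0.2284] ((0.5556653738021851, 0.21193356812000275), (0.10111483931541443, 0.15470056235790253), 7.096312999725342) [[0.4959395229816437, 0.28244560956954956], [0.5150509476661682, 0.12893004715442657], [0.6153912544250488, 0.14142152667045593], [0.5962797999382019, 0.2949370741844177]]
dish 896 [0.373  0.2818 0.012 ]
```

```bash
python3 - <<'E'
import cv2
p=cv2.imread('pics/top0.png')[165:285,205:445];cv2.imwrite('pics/topc.png',cv2.resize(cv2.convertScaleAbs(p,alpha=1.5),None,fx=3.3,fy=3.3,interpolation=cv2.INTER_CUBIC))
E
```

```text
(no output)
```

View pics/topc.png

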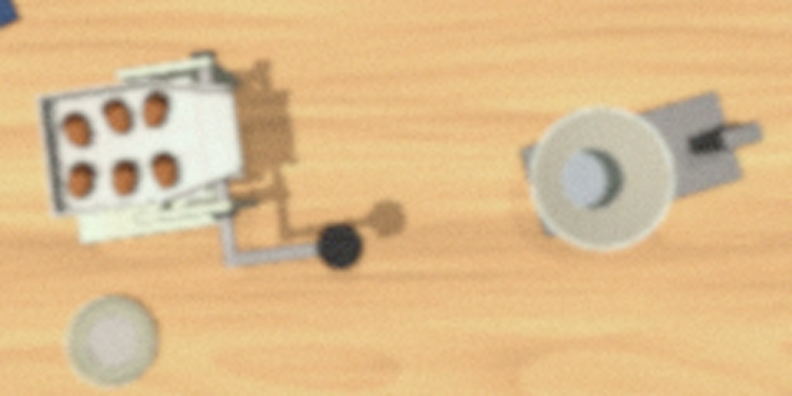

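```bash
cat >> h.py <<'E'
from scipy.spatial.transform import Rotation as Ro
def rel(xyz,psi=None):
    s=get_state();w=s['tool_rot'];R=Ro.from_quat([*w[1:],w[0]]);M=R.as_matrix()
    print('t',round(s['time_s'],2),'tcp',np.round(s['eef_pos'],4),'psi',round(float(np.arctan2(M[1,0],M[0,0])),4),'ydir',np.round(M[:,1],3),'grip',round(s['grip_width'],4),'F',np.round(s['force'],1),'q6',round(s['q'][5],2))
    print('slide',np.round(M.T@(np.array(xyz)-s['eef_pos'])/.1,3))
    if psi is not None:
        T=np.array([[np.cos(psi),np.sin(psi),0],[0,0,-1],[0,0,0]]).T;T[:,2]=np.cross(T[:,0],T[:,1])
        print('roll/pi',np.round((R.inv()*Ro.from_matrix(T)).as_rotvec()/np.pi,4))
E
python3 - <<'E'
from h import *
for p in(.268,.268+np.pi):rel([.552,-.293,.22],p)
d=np.load('pics/top0.npy');W=cloud('top',d)
m=np.zeros(d.shape,bool);m[195:222,413:442]=1;Z=W[...,2]
for lo,hi in((.006,.02),(.132,.16)):
    a=W[m&(Z>lo)&(Z<hi)];print(len(a),cv2.minAreaRect(a[:,:2].astype(np.float32)))
E
```

```text
t 0.1 tcp [ 0.1584 -0.4736  0.2305] psi -1.248 ydir [-0.001  0.002 -1.   ] grip 0.0852 F [ 0.5  0.1 -0.4] q6 1.57
slide [-0.464  0.106  4.305]
roll/pi [-0.0005 -0.4826 -0.0005]
t 0.1 tcp [ 0.1584 -0.4736  0.2305] psi -1.248 ydir [-0.001  0.002 -1.   ] grip 0.0852 F [ 0.5  0.1 -0.4] q6 1.57
slide [-0.464  0.106  4.305]
roll/pi [ 5.000e-04  5.174e-01 -5.000e-04]
275 ((0.5503684282302856, -0.3225715458393097), (0.09313889592885971, 0.08352077752351761), 88.74235534667969)
82 ((0.5527018308639526, -0.2932492792606354), (0.017741672694683075, 0.03524149954319), 14.669171333312988)
```

```bash
python3 -m handwheel '[{"slide":[0,0,0.3],"roll":-0.05},{"slide":[0,0,0.7],"roll":-0.1},{"slide":[0,0,1],"roll":-0.16},{"slide":[0,0,1],"roll":-0.22},{"slide":[0,0,1],"roll":-0.28},{"slide":[0,0,1],"roll":-0.34},{"slide":[0,0,1],"roll":-0.4},{"slide":[0,0,1],"roll":-0.44}]' 85; python3 -c "
from h import *
rel([.5527,-.2932,.2],.256)"
```

```text
time_s: 1.1
eef_pos: [0.2533, -0.4421, 0.2308]
tool_rot: [0.706, -0.705, -0.049, 0.049]
force: [0.1, -0.4, -0.1]
grip_width: 0.085
t 1.1 tcp [ 0.2533 -0.4421  0.2308] psi 0.139 ydir [-0.001  0.001 -1.   ] grip 0.085 F [ 0.1 -0.4 -0.1] q6 0.38
slide [3.172 0.307 1.059]
roll/pi [-0.0004 -0.0372 -0.0001]
```

```bash
python3 -m handwheel '[{"slide":[0.25,0,0.1],"roll":-0.02},{"slide":[0.6,0,0.2],"roll":-0.037},{"slide":[1,0,0.35],"roll":-0.037},{"slide":[1,0,0.5],"roll":-0.037},{"slide":[1,0,0.7],"roll":-0.037},{"slide":[1,0,0.7],"roll":-0.037},{"slide":[1,0,0.7],"roll":-0.037},{"slide":[1,0,0.7],"roll":-0.037}]' && python3 -m handwheel '[{"slide":[0.25,0,0],"roll":0},{"slide":[0.6,0,0],"roll":0},{"slide":[1,0,0],"roll":0},{"slide":[1,0,0],"roll":0},{"slide":[1,0,0],"roll":0},{"slide":[1,0,0],"roll":0},{"slide":[1,0,0],"roll":0},{"slide":[1,0,0],"roll":0}]'; python3 -c "
from h import *
rel([.5527,-.2932,.2],.256)
c=camera_params('wrist');p,d=capture('wrist');cv2.imwrite('pics/w1.png',p);np.save('pics/w1.npy',d);W=cloud('wrist',d,c);Z=W[...,2]
m=(Z>.132)&(Z<.148)&(np.hypot(W[...,0]-.5527,W[...,1]+.2932)<.04)
a=W[m];print(len(a),a.mean(0) if len(a) else 0,cv2.minAreaRect(a[:,:2].astype(np.float32)) if len(a) else 0)
f=W[(Z>.15)&(Z<.165)&(np.hypot(W[...,0]-.518,W[...,1]+.169)<.08)];print(len(f))
if len(f)>30:print(least_squares(lambda q:np.hypot(f[:,0]-q[0],f[:,1]-q[1])-q[2],[.518,-.169,.06],loss='soft_l1',f_scale=.002).x)
"
```

```text
time_s: 2.1
eef_pos: [0.3429, -0.3604, 0.2313]
tool_rot: [-0.701, 0.702, 0.088, -0.088]
force: [-0.4, 0.2, 0.6]
grip_width: 0.0848
time_s: 3.1
eef_pos: [0.4396, -0.3352, 0.2316]
tool_rot: [-0.702, 0.702, 0.088, -0.088]
force: [0.4, -0.0, 0.2]
grip_width: 0.0851
t 3.1 tcp [ 0.4396 -0.3352  0.2316] psi 0.2496 ydir [ 0. -0. -1.] grip 0.0851 F [ 0.4 -0.   0.2] q6 0.67
slide [1.2   0.316 0.128]
roll/pi [ 0.0001 -0.002   0.0001]
1161 [ 0.54965682 -0.29590193  0.14110297] ((0.5516808032989502, -0.29666030406951904), (0.018369484692811966, 0.0358283668756485), 14.836170196533203)
3878
[ 0.51731581 -0.17169046  0.05732308]
```

```bash
python3 -m handwheel '[{"slide":[0.2,0,0.05],"roll":-0.003},{"slide":[0.5,0,0.1],"roll":-0.003},{"slide":[0.9,0,0.15],"roll":-0.003},{"slide":[1,0,0.15],"roll":-0.003},{"slide":[1,0,0.15],"roll":-0.003},{"slide":[1,0,0.15],"roll":-0.003},{"slide":[1,0,0.15],"roll":-0.003},{"slide":[1,0,0.15],"roll":-0.003}]'; python3 -c "
from h import *
rel([.552,-.296,.092],.26)"
```

```text
time_s: 4.15
eef_pos: [0.5327, -0.2961, 0.2316]
tool_rot: [-0.701, 0.701, 0.091, -0.091]
force: [0.2, -0.4, -0.1]
grip_width: 0.0848
t 4.15 tcp [ 0.5327 -0.2961  0.2316] psi 0.2589 ydir [ 0. -0. -1.] grip 0.0848 F [ 0.2 -0.4 -0.1] q6 0.8
slide [ 0.187  1.396 -0.049]
roll/pi [ 0.0001 -0.0004  0.0001]
```

```bash
python3 -m handwheel '[{"slide":[0.12,0,-0.03],"roll":0},{"slide":[0.18,0.05,-0.04],"roll":0},{"slide":[0.18,0.3,-0.04],"roll":0},{"slide":[0.18,0.6,-0.04],"roll":0},{"slide":[0.18,0.8,-0.04],"roll":0},{"slide":[0.18,0.9,-0.04],"roll":0},{"slide":[0.18,0.9,-0.04],"roll":0},{"slide":[0.18,0.9,-0.04],"roll":0}]'; python3 -c "
from h import *
rel([.552,-.296,.092],.26)
c=camera_params('wrist');p,d=capture('wrist');cv2.imwrite('pics/w2.png',p);W=cloud('wrist',d,c);Z=W[...,2]
m=(Z>.132)&(Z<.148)&(np.hypot(W[...,0]-.5527,W[...,1]+.2932)<.03)
a=W[m];print(len(a),cv2.minAreaRect(a[:,:2].astype(np.float32)) if len(a) else 0)"
```

```text
time_s: 5.15
eef_pos: [0.5524, -0.2951, 0.1423]
tool_rot: [-0.701, 0.702, 0.092, -0.091]
force: [-0.1, 0.4, -0.3]
grip_width: 0.0853
t 5.15 tcp [ 0.5524 -0.2951  0.1423] psi 0.26 ydir [ 0.002 -0.001 -1.   ] grip 0.0853 F [-0.1  0.4 -0.3] q6 0.82
slide [-0.006  0.503 -0.007]
roll/pi [0.0004 0.     0.0004]
2197 ((0.5522454977035522, -0.2963709235191345), (0.01801060326397419, 0.036153215914964676), 15.145101547241211)
```

View pics/w2.png

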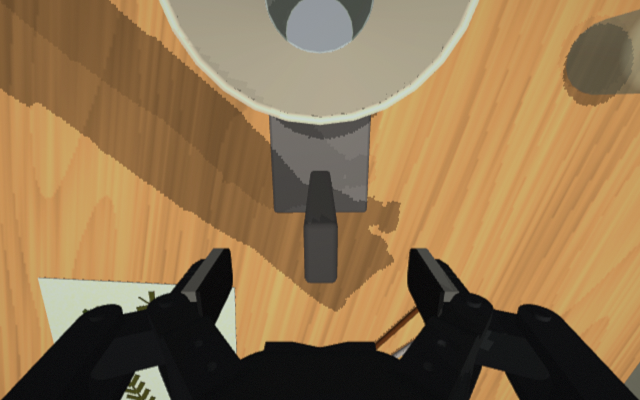

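The handle top (320,260) sits centred between the open fingers (220 and 420), square to the jaws. I'll go down and grip.

```bash
python3 -m handwheel '[{"slide":[0,0.2,-0.01],"roll":0},{"slide":[0,0.4,-0.01],"roll":0},{"slide":[0,0.5,-0.01],"roll":0},{"slide":[0,0.5,-0.01],"roll":0},{"slide":[0,0.5,-0.01],"roll":0},{"slide":[0,0.5,-0.01],"roll":0},{"slide":[0,0.5,-0.01],"roll":0},{"slide":[0,0.5,-0.01],"roll":0}]' && python3 -m handwheel '[{"slide":[0,0,0],"roll":0},{"slide":[0,0,0],"roll":0},{"slide":[0,0,0],"roll":0},{"slide":[0,0,0],"roll":0},{"slide":[0,0,0],"roll":0},{"slide":[0,0,0],"roll":0},{"slide":[0,0,0],"roll":0},{"slide":[0,0,0],"roll":0}]' 10; python3 - <<'E'
from h import *
psi=.121; y=np.array([-np.sin(psi),np.cos(psi)]);o=np.array([.5623,.158]);pp=o-.055*y;hd=pp-.130*y
print('pour',pp,'handle',hd)
rel([*hd,.092],psi)
c=camera_params('wrist');p,d=capture('wrist');W=cloud('wrist',d,c);Z=W[...,2]
f=W[(Z>.15)&(Z<.165)&(np.hypot(W[...,0]-.518,W[...,1]+.169)<.08)];print(len(f),least_squares(lambda q:np.hypot(f[:,0]-q[0],f[:,1]-q[1])-q[2],[.518,-.169,.06],loss='soft_l1',f_scale=.002).x)
E
```

```text
time_s: 6.2
eef_pos: [0.552, -0.2959, 0.0916]
tool_rot: [-0.701, 0.701, 0.092, -0.092]
force: [-0.0, 0.1, 0.4]
grip_width: 0.0849
time_s: 7.2
eef_pos: [0.5522, -0.2958, 0.0914]
tool_rot: [-0.701, 0.701, 0.092, -0.091]
force: [2.2, -0.1, -0.1]
grip_width: 0.0175
pour [0.56893877 0.10340214] handle [ 0.58463042 -0.02564736]
t 7.2 tcp [ 0.5522 -0.2958  0.0914] psi 0.26 ydir [ 0.001 -0.    -1.   ] grip 0.0175 F [ 2.2 -0.1 -0.1] q6 0.82
slide [ 1.008 -0.006  2.527]
roll/pi [0.     0.0443 0.0002]
19398 [ 0.51808526 -0.17168545  0.05692219]
```

```bash
python3 -m handwheel '[{"slide":[0.03,0,0.06],"roll":0.005},{"slide":[0.12,0,0.18],"roll":0.012},{"slide":[0.2,0,0.32],"roll":0.02},{"slide":[0.28,0,0.46],"roll":0.028},{"slide":[0.36,0,0.6],"roll":0.035},{"slide":[0.44,0,0.72],"roll":0.04},{"slide":[0.5,0,0.8],"roll":0.044},{"slide":[0.5,0,0.8],"roll":0.044}]'; python3 - <<'E'
from h import *
rel([.58463,-.02565,.092],.121)
E
```

```text
time_s: 8.25
eef_pos: [0.5791, -0.2046, 0.0913]
tool_rot: [0.706, -0.705, -0.043, 0.044]
force: [-1.3, 1.3, 1.5]
grip_width: 0.0173
t 8.25 tcp [ 0.5791 -0.2046  0.0913] psi 0.1222 ydir [-0.001  0.001 -1.   ] grip 0.0173 F [-1.3  1.3  1.5] q6 1.11
slide [ 0.273 -0.005  1.77 ]
roll/pi [-0.0004  0.0004 -0.0003]
```

```bash
python3 -m handwheel '[{"slide":[0.03,0,0.06],"roll":0},{"slide":[0.1,0,0.2],"roll":0},{"slide":[0.18,0,0.38],"roll":0},{"slide":[0.25,0,0.56],"roll":0},{"slide":[0.27,0,0.74],"roll":0},{"slide":[0.27,0,0.88],"roll":0},{"slide":[0.27,0,0.95],"roll":0},{"slide":[0.27,0,0.95],"roll":0}]'; python3 - <<'E'
from h import *
rel([.58463,-.02565,.092],.121)
np.set_printoptions(precision=4,suppress=True)
for n in('top','side','wrist'):
    c=camera_params(n);p,d=capture(n);cv2.imwrite(f'pics/{n}3.png',p);W=cloud(n,d,c);Z=W[...,2]
    f=W[(Z>.148)&(Z<.168)&(np.hypot(W[...,0]-.578,W[...,1]-.02)<.08)]
    if len(f)>30:print(n,len(f),least_squares(lambda q:np.hypot(f[:,0]-q[0],f[:,1]-q[1])-q[2],[.578,.02,.06],loss='soft_l1',f_scale=.002).x)
    w=W[(Z>.222)&(Z<.25)&(np.hypot(W[...,0]-.5555,W[...,1]-.213)<.11)]
    if len(w)>30:print(len(w),cv2.minAreaRect(w[:,:2].astype(np.float32)))
    q=W[(Z>.246)&(Z<.27)&(np.hypot(W[...,0]-.469,W[...,1]-.054)<.03)]
    if len(q)>10: print('pad',len(q),cv2.minEnclosingCircle(q[:,:2].astype(np.float32)),q.mean(0))
cv2.imwrite('pics/a3.png',cv2.convertScaleAbs(np.vstack([cv2.imread('pics/side3.png')[120:320,180:480],]),alpha=1.5))
E
```

```text
time_s: 9.25
eef_pos: [0.5946, -0.1066, 0.0913]
tool_rot: [0.707, -0.705, -0.043, 0.043]
force: [-0.1, 1.3, 0.7]
grip_width: 0.0174
t 9.25 tcp [ 0.5946 -0.1066  0.0913] psi 0.1227 ydir [-0.     0.002 -1.   ] grip 0.0174 F [-0.1  1.3  0.7] q6 1.27
slide [-0.    -0.006  0.816]
roll/pi [-0.0007  0.0006 -0.    ]
top 439 [0.5782 0.0237 0.0566]
601 ((0.5553824305534363, 0.21398892998695374), (0.10016289353370667, 0.15468087792396545), 6.899103164672852)
pad 166 ((0.4696941673755646, 0.05277276411652565), 0.0187799371778965) [0.4693 0.0524 0.2518]
side 431 [0.578  0.0223 0.0573]
1167 ((0.5554929375648499, 0.21208803355693817), (0.1009383350610733, 0.15457051992416382), 7.12636661529541)
pad 192 ((0.4701453745365143, 0.0511602908372879), 0.01988149806857109) [0.4685 0.0524 0.251 ]
wrist 21533 [0.5778 0.0209 0.0565]
```

View pics/wrist3.png

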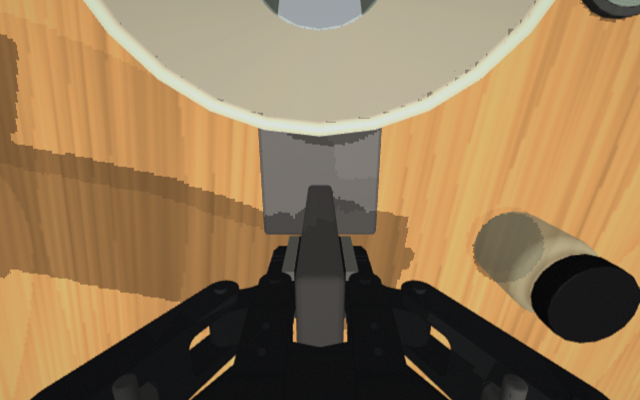

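The gripper holds the handle at (320,300), with the closed jar well clear at (585,300). The measured remaining distance to the pour point is 81 mm straight ahead, matching the tool readings.

```bash
python3 -m handwheel '[{"slide":[0,0,0.06],"roll":0},{"slide":[0,0,0.18],"roll":0},{"slide":[0,0,0.33],"roll":0},{"slide":[0,0,0.48],"roll":0},{"slide":[0,0,0.62],"roll":0},{"slide":[0,0,0.74],"roll":0},{"slide":[0,0,0.81],"roll":0},{"slide":[0,0,0.81],"roll":0}]'; python3 - <<'E'
from h import *
rel([.58463,-.02565,.092],.121)
np.set_printoptions(precision=4,suppress=True)
for n in('top','side','wrist'):
    c=camera_params(n);p,d=capture(n);cv2.imwrite(f'pics/{n}4.png',p);W=cloud(n,d,c);Z=W[...,2]
    f=W[(Z>.148)&(Z<.168)&(np.hypot(W[...,0]-.569,W[...,1]-.103)<.075)]
    if len(f)>30:print(n,len(f),least_squares(lambda q:np.hypot(f[:,0]-q[0],f[:,1]-q[1])-q[2],[.569,.103,.06],loss='soft_l1',f_scale=.002).x)
cv2.imwrite('pics/a4.png',cv2.resize(cv2.convertScaleAbs(cv2.imread('pics/side4.png')[130:330,200:460],alpha=1.5),None,fx=3,fy=3,interpolation=cv2.INTER_CUBIC))
E
```

```text
time_s: 10.4
eef_pos: [0.5848, -0.0259, 0.0913]
tool_rot: [0.707, -0.705, -0.043, 0.044]
force: [-0.3, 1.4, 1.7]
grip_width: 0.0175
t 10.4 tcp [ 0.5848 -0.0259  0.0913] psi 0.1233 ydir [-0.     0.002 -1.   ] grip 0.0175 F [-0.3  1.4  1.7] q6 1.4
slide [-0.001 -0.007  0.003]
roll/pi [-0.0008  0.0007 -0.0001]
top 331 [0.5684 0.1043 0.0566]
side 327 [0.5685 0.1027 0.0572]
wrist 21466 [0.5679 0.1016 0.0566]
```

View pics/a4.png

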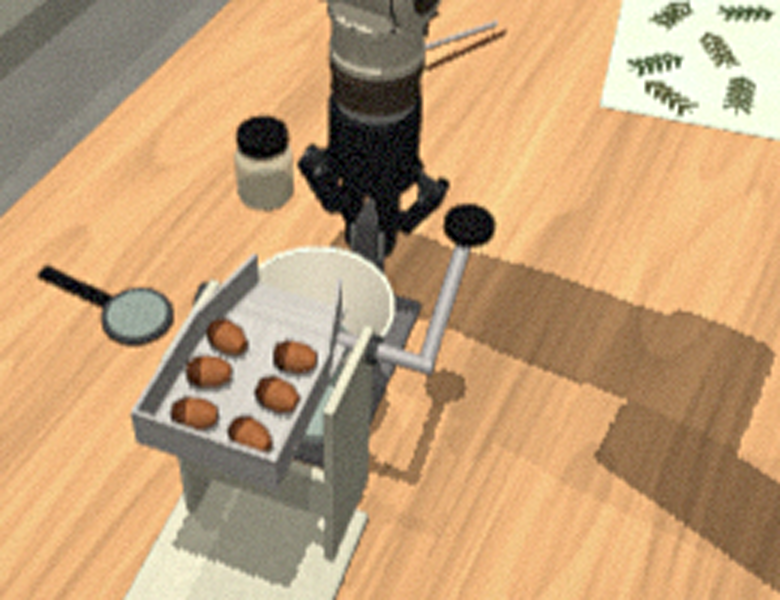

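The funnel rim measures (0.5684,0.1035) against a target of (0.569,0.1034). The picture shows the mouth under the lip at (320,290) and all six acorns still in the tray. I'll release and rise.

```bash
python3 -m handwheel '[{"slide":[0,0,0],"roll":0},{"slide":[0,0,0],"roll":0},{"slide":[0,0,0],"roll":0},{"slide":[0,0,0],"roll":0},{"slide":[0,-0.1,0],"roll":0},{"slide":[0,-0.3,0],"roll":0},{"slide":[0,-0.65,0],"roll":0},{"slide":[0,-1,0],"roll":0}]' 50 && python3 -m handwheel '[{"slide":[0,-0.4,0],"roll":0},{"slide":[0,-0.8,0],"roll":0},{"slide":[0,-1,0],"roll":0},{"slide":[0,-1,0],"roll":0},{"slide":[0,-1,0],"roll":0},{"slide":[0,-1,0],"roll":0},{"slide":[0,-1,0],"roll":0},{"slide":[0,-1,0],"roll":0}]' 0; python3 - <<'E'
from h import *
y=np.array([-np.sin(.121),np.cos(.121)]);x=np.array([y[1],-y[0]]);o=np.array([.5623,.158])
for yy in(-.094,-.102):
    print(o-.105*x+yy*y); rel([*(o-.105*x+yy*y),.262],.121)
np.set_printoptions(precision=4,suppress=True)
for n in('top','side'):
    c=camera_params(n);p,d=capture(n);W=cloud(n,d,c);Z=W[...,2]
    f=W[(Z>.148)&(Z<.168)&(np.hypot(W[...,0]-.569,W[...,1]-.103)<.075)]
    if len(f)>30:print(n,len(f),least_squares(lambda q:np.hypot(f[:,0]-q[0],f[:,1]-q[1])-q[2],[.569,.103,.06],loss='soft_l1',f_scale=.002).x)
    h=W[(Z>.132)&(Z<.15)&(np.hypot(W[...,0]-.585,W[...,1]+.026)<.03)]
    if len(h)>20:print(cv2.minAreaRect(h[:,:2].astype(np.float32)))
E
```

```text
time_s: 11.55
eef_pos: [0.585, -0.0277, 0.1929]
tool_rot: [-0.706, 0.706, 0.043, -0.043]
force: [0.8, -0.9, -1.0]
grip_width: 0.0503
time_s: 12.55
eef_pos: [0.5849, -0.0276, 0.2907]
tool_rot: [0.706, -0.706, -0.043, 0.043]
force: [0.3, -0.2, 0.0]
grip_width: 0.0
[0.46941398 0.05201327]
t 12.55 tcp [ 0.5849 -0.0276  0.2907] psi 0.1217 ydir [-0.001  0.    -1.   ] grip 0.0 F [ 0.3 -0.2  0. ] q6 1.4
slide [-1.049  0.288  0.931]
roll/pi [-0.0001  0.0002 -0.0004]
[0.47037962 0.04407176]
t 12.55 tcp [ 0.5849 -0.0276  0.2907] psi 0.1217 ydir [-0.001  0.    -1.   ] grip 0.0 F [ 0.3 -0.2  0. ] q6 1.4
slide [-1.049  0.288  0.851]
roll/pi [-0.0001  0.0002 -0.0004]
top 334 [0.5687 0.1035 0.0563]
side 321 [0.5685 0.1024 0.0572]
((0.5840388536453247, -0.026580391451716423), (0.016928333789110184, 0.03856661915779114), 8.070103645324707)
```

```bash
python3 -m handwheel '[{"slide":[-0.2,0,0.1],"roll":0},{"slide":[-0.5,0,0.3],"roll":0},{"slide":[-0.8,0,0.6],"roll":0},{"slide":[-1,0,0.8],"roll":0},{"slide":[-1,0,0.87],"roll":0},{"slide":[-1,0.1,0.87],"roll":0},{"slide":[-1,0.18,0.87],"roll":0},{"slide":[-1,0.18,0.87],"roll":0}]'; python3 - <<'E'
from h import *
rel([.4697,.0500,.262],.121)
p,d=capture('wrist');cv2.imwrite('pics/w5.png',p)
E
```

```text
time_s: 13.65
eef_pos: [0.4751, 0.046, 0.2717]
tool_rot: [-0.706, 0.706, 0.042, -0.044]
force: [0.2, -0.4, 0.2]
grip_width: -0.0
t 13.65 tcp [0.4751 0.046  0.2717] psi 0.1208 ydir [-0.003 -0.    -1.   ] grip -0.0 F [ 0.2 -0.4  0.2] q6 1.55
slide [-0.048  0.098  0.046]
roll/pi [ 0.     -0.0001 -0.0009]
```

View pics/w5.png

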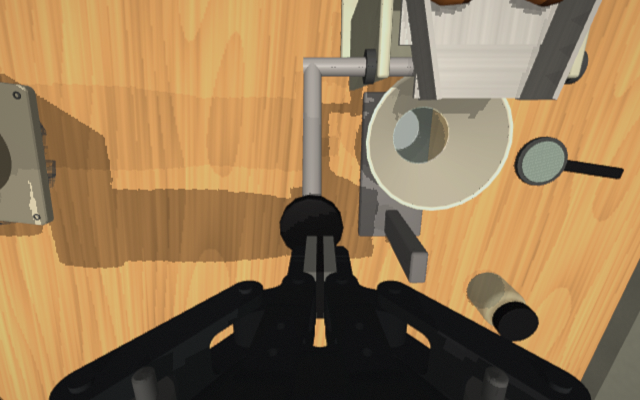

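Fingertips (320,240) are over the pad (311,222), about 5 mm too far in tool x. I'll correct that, then press down slowly.

```bash
python3 -m handwheel '[{"slide":[-0.05,0,0.03],"roll":0},{"slide":[-0.05,0.1,0.03],"roll":0},{"slide":[-0.05,0.2,0.02],"roll":0},{"slide":[-0.05,0.3,0],"roll":0},{"slide":[-0.05,0.4,-0.03],"roll":0},{"slide":[-0.05,0.5,-0.05],"roll":0},{"slide":[-0.05,0.6,-0.07],"roll":0},{"slide":[-0.05,0.6,-0.07],"roll":0}]'; python3 - <<'E'
from h import *
rel([.4697,.0450,.152],.121)
p,d=capture('side');cv2.imwrite('pics/s6.png',cv2.resize(cv2.convertScaleAbs(p[130:330,200:460],alpha=1.5),None,fx=3,fy=3,interpolation=cv2.INTER_CUBIC))
E
```

```text
time_s: 14.7
eef_pos: [0.4702, 0.0393, 0.2119]
tool_rot: [0.706, -0.705, -0.042, 0.044]
force: [-0.4, -1.4, 1.7]
grip_width: 0.0001
t 14.7 tcp [0.4702 0.0393 0.2119] psi 0.1217 ydir [-0.003  0.001 -1.   ] grip 0.0001 F [-0.4 -1.4  1.7] q6 1.53
slide [0.003 0.599 0.057]
roll/pi [-0.0004  0.0002 -0.0009]
```

View pics/s6.png

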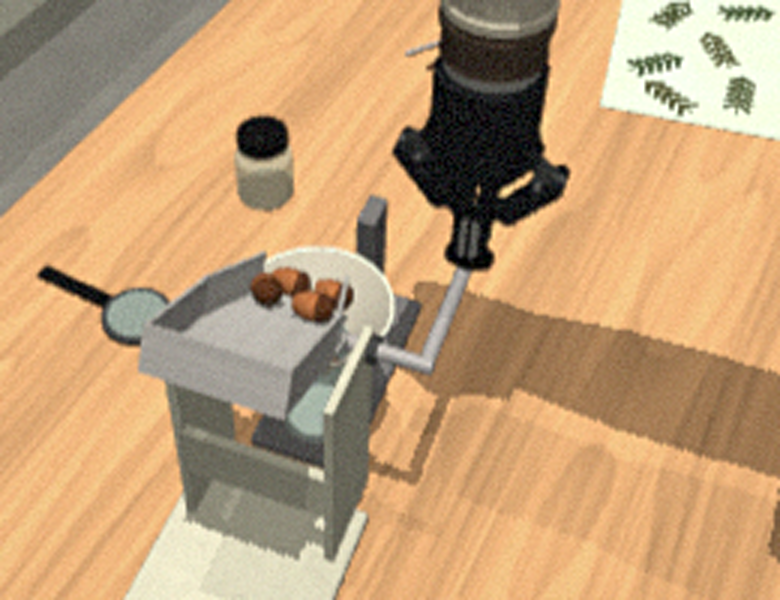

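The tray is at about 0.4 rad and the acorns are bunching at the lip (300,290) and entering the funnel. I'll let them run, then press on to the stop.

```bash
python3 -m handwheel '[{"slide":[0,0,0],"roll":0},{"slide":[0,0,0],"roll":0},{"slide":[0,0,0],"roll":0},{"slide":[0,0,0],"roll":0},{"slide":[0,0.05,0],"roll":0},{"slide":[0,0.1,0],"roll":0},{"slide":[0,0.15,0],"roll":0},{"slide":[0,0.2,0],"roll":0}]' && python3 -m handwheel '[{"slide":[0,0.06,0.01],"roll":0},{"slide":[0,0.12,0.02],"roll":0},{"slide":[0,0.18,0.03],"roll":0},{"slide":[0,0.24,0.04],"roll":0},{"slide":[0,0.3,0.05],"roll":0},{"slide":[0,0.35,0.06],"roll":0},{"slide":[0,0.38,0.06],"roll":0},{"slide":[0,0.38,0.06],"roll":0}]'; python3 - <<'E'
from h import *
rel([.4697,.0450,.152],.121)
p,d=capture('side');q,_=capture('top');a=cv2.resize(cv2.convertScaleAbs(p[190:300,250:400],alpha=1.6),(600,440));b=cv2.resize(cv2.convertScaleAbs(q[170:280,205:355],alpha=1.6),(600,440))
cv2.imwrite('pics/s7.png',cv2.resize(np.hstack([a,b]),(800,293)))
E
```

```text
time_s: 15.75
eef_pos: [0.4712, 0.0388, 0.1928]
tool_rot: [-0.706, 0.706, 0.043, -0.043]
force: [0.6, -2.7, 0.6]
grip_width: -0.0
time_s: 16.75
eef_pos: [0.4737, 0.0413, 0.1603]
tool_rot: [-0.703, 0.709, 0.046, -0.039]
force: [-2.9, -14.1, 23.9]
grip_width: 0.0
t 16.75 tcp [0.4737 0.0413 0.1603] psi 0.1193 ydir [ 0.01  -0.008 -1.   ] grip 0.0 F [ -2.9 -14.1  23.9] q6 1.54
slide [-0.036  0.083  0.042]
roll/pi [ 0.003  -0.0006  0.0029]
```

View pics/s7.png

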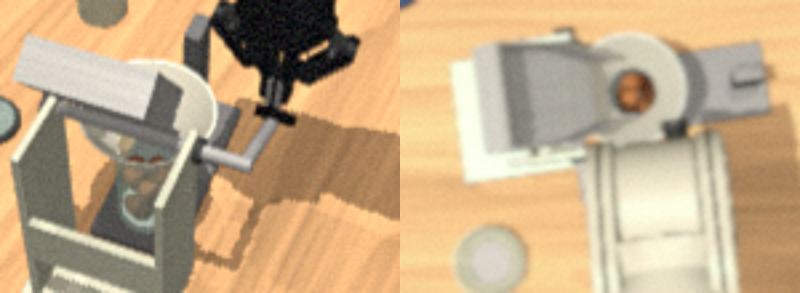

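At the stop (about 24 N), the tray looks empty from the top; acorns show in the throat (632,90) and the jar (140,180). I'll let the lever rise gently.

```bash
python3 -m handwheel '[{"slide":[0,-0.08,-0.03],"roll":0},{"slide":[0,-0.1,-0.03],"roll":0},{"slide":[0,-0.2,-0.04],"roll":0},{"slide":[0,-0.35,-0.05],"roll":0},{"slide":[0,-0.5,-0.05],"roll":0},{"slide":[0,-0.62,-0.04],"roll":0},{"slide":[0,-0.74,-0.02],"roll":0},{"slide":[0,-0.84,0],"roll":0}]' && python3 -m handwheel '[{"slide":[0,-0.1,0.02],"roll":0},{"slide":[0,-0.18,0.02],"roll":0},{"slide":[0,-0.26,0.02],"roll":0},{"slide":[0,-0.5,0],"roll":0},{"slide":[0,-0.8,-0.1],"roll":0},{"slide":[0,-1,-0.4],"roll":0},{"slide":[0,-1,-0.8],"roll":0},{"slide":[0,-1,-1],"roll":0}]'; python3 - <<'E'
from h import *
np.set_printoptions(precision=4,suppress=True)
rel([.5684,.1035,.35],.121)
P={}
for n in('top','side'):
    p,d=capture(n);P[n]=p;W=cloud(n,d);Z=W[...,2]
    f=W[(Z>.148)&(Z<.168)&(np.hypot(W[...,0]-.569,W[...,1]-.103)<.075)]
    print(n,len(f),least_squares(lambda q:np.hypot(f[:,0]-q[0],f[:,1]-q[1])-q[2],[.569,.103,.06],loss='soft_l1',f_scale=.002).x)
    q=W[(Z>.246)&(Z<.27)&(np.hypot(W[...,0]-.469,W[...,1]-.054)<.022)];print('pad',len(q),q.mean(0))
a=cv2.resize(cv2.convertScaleAbs(P['side'][190:310,240:400],alpha=1.6),(800,600),interpolation=cv2.INTER_CUBIC)
b=cv2.resize(cv2.convertScaleAbs(P['top'][165:285,205:365],alpha=1.6),(800,600),interpolation=cv2.INTER_CUBIC)
cv2.imwrite('pics/s8.png',cv2.resize(np.vstack([a[:,:],b]),(400,600)));cv2.imwrite('pics/s8a.png',a)
E
```

```text
time_s: 17.85
eef_pos: [0.4705, 0.0454, 0.24]
tool_rot: [0.706, -0.706, -0.043, 0.043]
force: [0.7, 0.2, 2.0]
grip_width: -0.0001
time_s: 18.85
eef_pos: [0.4827, -0.056, 0.3397]
tool_rot: [-0.706, 0.706, 0.043, -0.042]
force: [-0.3, 0.1, -0.8]
grip_width: 0.0002
t 18.85 tcp [ 0.4827 -0.056   0.3397] psi 0.1201 ydir [ 0. -0. -1.] grip 0.0002 F [-0.3  0.1 -0.8] q6 1.34
slide [ 1.042 -0.104  1.481]
roll/pi [ 0.0002 -0.0003  0.0001]
top 329 [0.5686 0.1039 0.0565]
pad 168 [0.4694 0.0523 0.2519]
side 317 [0.5682 0.1024 0.0573]
pad 181 [0.4687 0.053  0.2514]
```

View pics/s8.png

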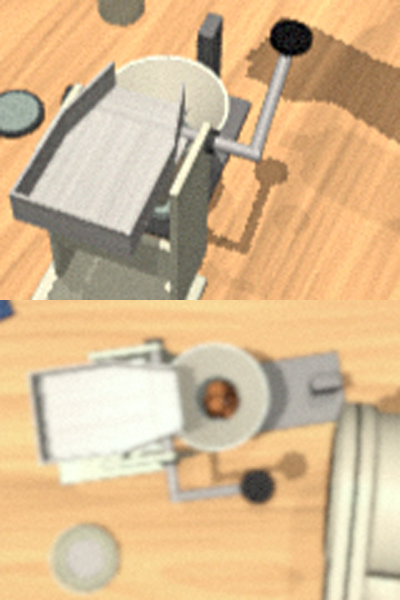

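```bash
python3 - <<'E'
from h import *
np.set_printoptions(precision=4,suppress=True)
for n in('top','wrist'):
    c=camera_params(n);p,d=capture(n);W=cloud(n,d,c);Z=W[...,2]
    # acorn-coloured pixels
    h=cv2.cvtColor(p,cv2.COLOR_BGR2HSV);m=(np.hypot(W[...,0]-.5684,W[...,1]-.1035)<.026)
    print(n,m.sum(),np.percentile(Z[m],[1,10,50,90,99,100]) if m.sum() else '')
    v,u=np.where(m)
    if len(u):print(u.min(),u.max(),v.min(),v.max(), camera_params(n)['K'][0])
    cv2.imwrite(f'pics/{n}9.png',p)
E
```

```text
top 192 [0.0189 0.0378 0.0605 0.0723 0.0792 0.108 ]
286 300 197 212 [381.6051   0.     315.9067]
wrist 1830 [0.0327 0.0496 0.0697 0.1029 0.1115 0.1147]
390 438 8 62 [302.18     0.     319.5719]
```

```bash
python3 - <<'E'
from h import *
w=cv2.imread('pics/wrist9.png')[0:90,360:470];s,_=capture('side')
a=cv2.resize(cv2.convertScaleAbs(w,alpha=1.4),(440,360),interpolation=cv2.INTER_CUBIC);b=cv2.resize(cv2.convertScaleAbs(s[100:400,190:430],alpha=1.4),(360,450))
o=np.zeros((450,800,3),np.uint8);o[:360,:440]=a;o[:,440:]=b;cv2.imwrite('pics/f.png',o)
E
```

```text
(no output)
```

View pics/f.png

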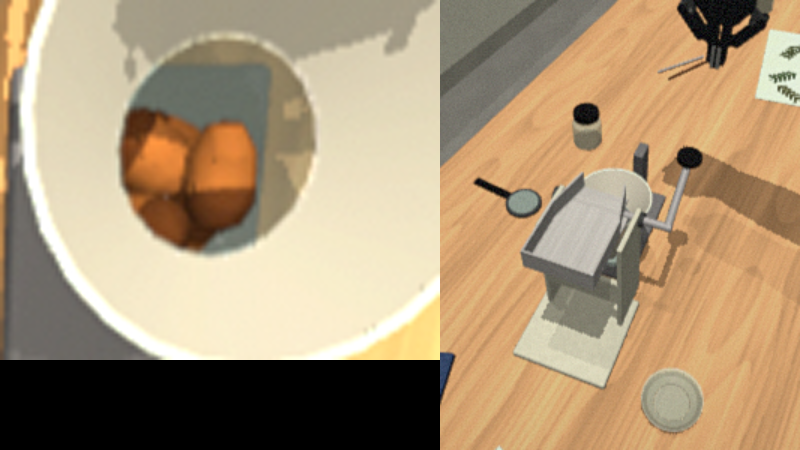

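The acorns lie in a pile in the jar (190,180), with none stuck in the funnel, in the tray (580,235) or on the bench. The dish, closed jar and magnifier are where they were, and the arm is clear.

```bash
python3 -c "
from rig import *
print(get_state()['time_s'],finish_job())"
```

```text
the job is handed in; nothing more can be done
19.1 None
```

I slid the funnel jar under the tray's lip by its handle, let go, then pressed the lever down to its stop so the acorns ran through the funnel into the jar. I then let the tray come back level and handed the job in at 19.1 s with the arm clear.

**Last checks:**
- **Jar position:** the funnel mouth is within about 1–2 mm of the pour point and the jar is standing upright.
- **Tray:** level and empty. The lever pad is back at its rest height of about 252 mm.
- **Acorns:** they lie in the jar with the top of the pile at about 80 mm, below where the funnel begins at 110 mm. None are visible in the tray, in the funnel or on the bench. I could not count all six one by one because they overlap, but the pile is about the height six should make.
- **Other things on the bench:** the dish, closed jar and magnifier look unmoved in the pictures.
- **Force:** the highest reading I saw was about 28 N (24 N of it vertical), with the fingertips pressing the lever at its stop.

No check failed or disagreed. The cameras differed by 1–3 mm, about their calibration error.

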